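# Pack the nurse's carrying tray, leave the leaky bottles

### The arm

A 7-joint arm with a two-finger parallel gripper is mounted at the origin on the work surface. World frame = base frame: x ahead of the robot, y to its left, z up, the work surface at z = 0. Lengths are in m, angles in rad, forces in N, time in s.
With the tool pointing down it reaches from about 0.35 to 0.9 m from the base axis. Payload 8.1 kg.
Tool frame: the origin (TCP) lies at the very end of the fingers, on their centre line; the grasp point (between the pads) lies 19 mm behind it (arm.tcp_to_grasp is the z of the grasp point in the tool frame, in m); z points along the fingers, y is the line along which they close (so a half turn about z gives the same grasp; the last joint's range is limited). The gripper opens to 92 mm and grips with 3 to 60 N. Pads are 19 mm wide; open, the fingers measure 130 mm over their backs; the gripper's body (75 mm by 190 mm) begins 47 mm behind the grasp point.
Start: joints at [1.232, 0.434, 0.025, 1.573, -0.012, 1.134, -0.075], TCP at [0.146, -0.608, 0.227] pointing down, gripper open.
Joint ranges: [-2.62, 2.62], [-0.44, 2.09], [-1.27, 1.32], [0.08, 2.57], [-1.32, 4.46], [0.12, 2], [-2.74, 2.74]. Speed limits (rad/s): [2.22, 2.22, 3.01, 3.01, 3.14, 3.14, 3.14].

### API

Orientations are given as a rotation vector (axis times angle).
In Python, from cell import readout, vision, sign_off, arm gives the robot as it stands. The module is installed in compiled form; this text tells all that it offers.
- The arm moves only by the shell command python3 -m creep 'ROWS' [FORCE]. ROWS is JSON, a list of rows, each a list of 5 numbers: the shift along the tool's x, y, z in units of 4 cm (1.0 is 4 cm), then the turn about the tool's z in units of 4 degrees (1.0 is 4 degrees), then the opening, from 0 (shut) to 1 (fully open). A call has 1 to 12 rows; each row shifts and turns the commanded pose from where the row before left it, along the tool's axes as they then stand; what a row does not reach is not made up. A row lasts 1/8 s, in which the tool goes at most 62.5 mm and 10.7 degrees, less where a joint would pass 70% of its speed; a pose out of reach is approached as far as the arm can. A call with a number of a shift or a turn outside -1 to 1 is refused whole. A call with a gripper value outside its range is refused whole. The fingers move at their own pace and stop on an object; FORCE is the grip in N (left out, the last holds). Time passes only in rows, so rows that do not move let the fingers close. It gives the time, the measured TCP pose, the force, the opening and the grip force at its end, in the units of the state.
- readout.observe(): the state, without advancing time (a new reading comes with each control period).
- vision.get_image(name): name is "scene" or "top" or "wrist"; returns a dict with "pixels" (480x640x3 uint8, blue, green, red), "z_map" (480x640 float32, m along the optical axis (not along the pixel's ray), 0 where there is no reading), "camera_matrix" (3x3 intrinsics, pixels), "position" and "rotation" of the camera in the world. Camera axes: x right, y up, looking along -z (the intrinsics and any distortion apply to the point x, -y, -z); pixel columns grow to the right and rows downward; lengths in m; the calibration is good to about 2 mm. A picture is of the moment at which its call begins.
- sign_off(): hands the job in; it is judged then, once.
The state is a dict: "clock": time; "joints": joint angles; "dq": joint speeds; "joint_efforts": joint torques, N m; "position": TCP position; "ee_rot": TCP orientation; "force": force on the tool from outside, world axes, zero at the start; "ft_torque": the same for the moment, N m; "width": opening from 0.0 (shut) to 1.0 (fully open); "gripper_force": force on a finger pad.
Only numpy, scipy, OpenCV 4.12 (cv2) and the standard library are available. Lean on these libraries where they do the work, as an engineer would, in place of code of your own. Each camera call takes 0.05 s, during which the arm holds its last target. There are 200 camera calls.

### The job

Pack the white carrying tray for the nurse's round: stand the large and the small screw-cap bottles in the round cups of their size and the small carton upright in the rectangular holder, and lay the thermometer, display up, in the long cradle. Leave the dropper bottle and the pump bottle, whose tops leak when carried, where they stand. Keep the bottles upright, and set each thing down fully home on its holder's floor rather than dropping it.

Things in the scene. Friction and masses are not known exactly. Their poses are not given: they have to be found in the camera images.
- bottle_large_center (a point): Large brown glass medicine bottle with a wide white screw cap; it stands upright on the trolley top and is taken along. Body 50 mm in diameter, straight from the foot up to 58 mm, shoulder to 67 mm, cap 31 mm in diameter, 88 mm high in all. The point is on its axis, half-way up (44 mm above its foot); z is up along the axis. About 170 g.
- bottle_small_center (a point): Small brown glass medicine bottle with a white screw cap; it stands upright on the trolley top and is taken along. Body 36 mm in diameter, straight from the foot up to 50 mm, cap 23 mm in diameter, 78 mm high in all. The point is on its axis, half-way up (39 mm above its foot); z is up along the axis. About 70 g.
- carton_center (a point): Small white tablet carton with a blue band, standing upright on the trolley top: 60 mm (its x) by 36 mm (its y) by 78 mm high (its z). The point is its centre, 39 mm above its underside. About 60 g.
- thermometer_center (a point): White wand thermometer with a dark blue display frame and a short dark probe, lying display up on the trolley top. 150 mm long along its x (probe at +x), 36 mm wide (y), 34 mm high at the display, 32 mm at the grip (z up). The point is at the middle of its length and width, 17 mm above its underside, near its centre of mass. About 130 g.
- bottle_dropper_center (a point): Look-alike that stays where it stands: brown bottle with the small bottle's body (36 mm in diameter) but a slim black rubber dropper teat (15 mm in diameter) on a white collar, 92 mm high. The point is on its axis, 46 mm above its foot.
- bottle_pump_center (a point): Look-alike that stays where it stands: brown bottle with the large bottle's body (50 mm in diameter) but a white pump head with a spout that reaches 34 mm out to its -x side, 98 mm high. The point is on its axis, 49 mm above its foot.
- cup_large: The larger of two round grey cups, for the large screw-cap bottle: 76 mm outside and 70 mm inside diameter, 18 mm high, its inner floor 3 mm above its underside. Origin: centre of its underside, z up. Fixed in the white enamel carrying tray (330 x 230 mm, wall 15 mm high), in a row with the small cup and the rectangular holder, 98 mm from centre to centre, in any order.
- cup_small: The smaller round grey cup, for the small screw-cap bottle: 62 mm outside and 56 mm inside diameter, 18 mm high, its inner floor 3 mm above its underside. Origin: centre of its underside, z up. Fixed in the carrying tray.
- cell: Open rectangular grey holder for the carton: inside 80 mm (its x) by 56 mm (its y), walls 3 mm thick and 18 mm high, inner floor 3 mm above its underside. Origin: centre of its underside, z up. Its x points across the tray's row of holders. Fixed in the carrying tray.
- cradle: Long grey thermometer cradle, 186 mm (its x) by 72 mm, either way round: two end saddles joined by a spine 26 mm wide, the sides open over the middle 84 mm for the fingers. Resting surface 20 mm above its underside; pocket 176 x 60 mm inside, walls 14 mm above that surface at the ends. Origin: centre of underside, z up. Fixed in the tray beside the row of holders, 118 mm from it, parallel.

How it is judged:
By the outcome, as a careful person would: the job done as asked, in the order asked, and still so for the second after the job is handed in, with the robot touching nothing.
It also fails if it takes over 122 s, if anything falls off the work surface, if the arm or the gripper's body presses on something with over 40 N, if the wrist force passes 120 N, or if a joint passes its speed limit or range.

## Working session

There is one attempt and no reset: what is moved stays moved. The work goes in short steps, Python scripts to look and compute and a shell command to move; the robot and the scene stay as the last step left them, time stands still between calls to the robot, and variables do not carry over. Pictures are saved under pics/ and viewed, at most 14 in all, crops included, and the job is handed in when it is done.

```bash
mkdir -p pics; cat > h.py <<'E'
import numpy as np, cv2
from cell import readout, vision, arm
def shot(n, name=None):
    d=vision.get_image(n)
    if name: cv2.imwrite('pics/%s.png'%name,d['pixels']); np.savez('pics/%s.npz'%name,**{k:np.asarray(v) for k,v in d.items()})
    return d
def rot(d):
    R=np.asarray(d['rotation'],float)
    return R if R.shape==(3,3) else cv2.Rodrigues(R)[0]
def cloud(d):
    K=np.asarray(d['camera_matrix']);z=d['z_map'];v,u=np.indices(z.shape)
    P=np.stack([(u-K[0,2])/K[0,0]*z,-(v-K[1,2])/K[1,1]*z,-z],-1)
    return P@rot(d).T+np.asarray(d['position'])
def ray(d,u,v,h):
    K=np.asarray(d['camera_matrix']);r=rot(d)@np.array([(u-K[0,2])/K[0,0],-(v-K[1,2])/K[1,1],-1.])
    p=np.asarray(d['position']);return p+r*(h-p[2])/r[2]
E
python3 - <<'E'
from h import *
for n in ('top','scene','wrist'):
    d=shot(n,n+'0'); print(n,[ (k,np.asarray(v).shape) for k,v in d.items()]); print(d['position'],d['rotation'],d['camera_matrix'])
print(readout.observe(), arm.tcp_to_grasp)
E
```

```text
top [('pixels', (480, 640, 3)), ('z_map', (480, 640)), ('camera_matrix', (3, 3)), ('position', (3,)), ('rotation', (3,))]
[0.3405138  0.00610748 1.06611902] [ 0.12616906 -0.15823941 -1.5515574 ] [[463.57145422   0.         316.87242506]
 [  0.         463.57145422 241.85980848]
 [  0.           0.           1.        ]]
scene [('pixels', (480, 640, 3)), ('z_map', (480, 640)), ('camera_matrix', (3, 3)), ('position', (3,)), ('rotation', (3,))]
[ 0.97274037 -0.5396964   0.68481547] [0.79266222 0.28305916 0.66132934] [[464.48308565   0.         316.80931517]
 [  0.         464.48308565 243.2849416 ]
 [  0.           0.           1.        ]]
wrist [('pixels', (480, 640, 3)), ('z_map', (480, 640)), ('camera_matrix', (3, 3)), ('position', (3,)), ('rotation', (3,))]
[ 0.21027608 -0.59003272  0.38401834] [-0.21403401  0.17088601 -1.32614595] [[343.55217998   0.         315.94543877]
 [  0.         343.55217998 240.89398875]
 [  0.           0.           1.        ]]
{'clock': 0.15, 'joints': array([ 1.23240349,  0.43506894,  0.0249735 ,  1.57386722, -0.01163624,
        1.13401211, -0.07506088]), 'dq': array([-0.00075148, -0.00181048,  0.0012351 , -0.00328885, -0.00058058,
       -0.00094837, -0.00054522]), 'joint_efforts': array([ 7.22141504e-04, -6.68263435e+01,  9.85258408e-01, -3.14697504e+01,
       -6.04441459e-02,  3.92209750e-02,  5.93566097e-05]), 'position': array([ 0.14588532, -0.60733904,  0.22612958]), 'ee_rot': array([-3.11861040e+00, -3.69316295e-01,  3.44363723e-04]), 'force': array([ 1.05777473, -0.7362117 , -0.15722645]), 'ft_torque': array([ 0.00805833, -0.02832252,  0.02508927]), 'gripper_force': 0.0, 'width': 0.9967452998270747} -0.0188
```

View pics/top0.png

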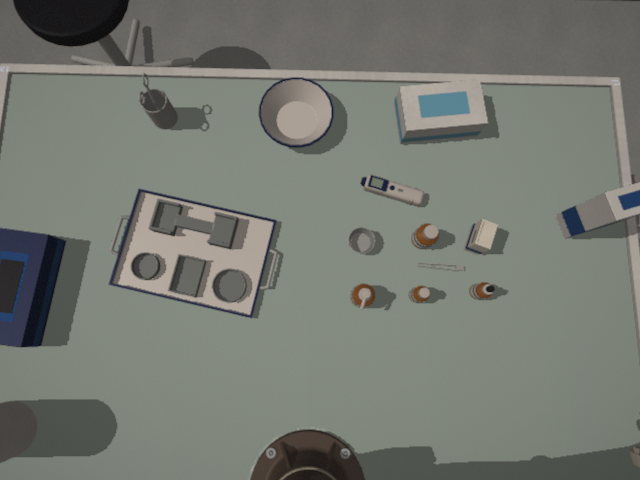

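View pics/scene0.png

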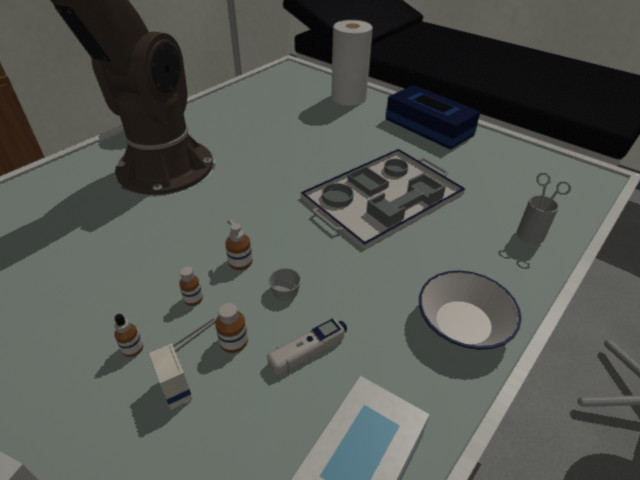

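The top view shows, left to right, the tray: small cup (149,266), cell (190,277), large cup (233,286), cradle (194,225). The pump bottle is at (363,294) and the small bottle at (421,294), with the dropper at (485,290). The large bottle is at (428,235), the carton at (482,237) and the thermometer at (392,190) with its probe to the left. The scene view agrees, and both show a loose metal cup at (363,240) in the top view to avoid.

```bash
cat > m.py <<'E'
from h import *
T=dict(np.load('pics/top0.npz'));S=dict(np.load('pics/scene0.npz'))
CT,CS=cloud(T),cloud(S)
def rect(p): 
    (c,s,a)=cv2.minAreaRect((p[:,:2]*1000).astype(np.float32)); return np.round(c,1),np.round(s,1),round(a,1)
seeds=dict(large=(428,230),small=(424,293),drop=(490,289),pump=(364,294),carton=(485,234),therm=(392,190),ring=(363,240))
for n,(u,v) in seeds.items():
    q=CT[v,u,:2]
    for nm,C in (('top',CT),('scn',CS)):
        P=C.reshape(-1,3);P=P[(np.linalg.norm(P[:,:2]-q,axis=1)<(.1 if n=='therm' else .045))&(P[:,2]>.008)&(P[:,2]<.12)]
        zm=np.percentile(P[:,2],97); t=P[P[:,2]>(zm-.006 if n!='therm' else .015)]
        print(n,nm,'zmax %.4f'%zm,len(t),rect(t))
for n,(u,v,r) in dict(cs=(149,266,.045),cell=(190,277,.05),cl=(233,286,.048),cradle=(194,225,.11),tray=(193,252,.21)).items():
    q=ray(T,u,v,.015)[:2]
    for nm,C in (('top',CT),('scn',CS)):
        P=C.reshape(-1,3);P=P[(np.linalg.norm(P[:,:2]-q,axis=1)<r)&(P[:,2]<.06)]
        h=np.histogram(P[:,2],bins=np.arange(0,.06,.003))[0]
        lo=dict(cs=.016,cell=.016,cl=.016,cradle=.022,tray=.006)[n]
        print(n,nm,q,rect(P[P[:,2]>lo]),h)
E
python3 m.py
```

```text
large top zmax 0.0908 156 (array([ 548.2, -258.7]), array([28.9, 30. ]), 45.7)
large scn zmax 0.0891 243 (array([ 550.5, -261.6]), array([29.6, 29.2]), 77.3)
small top zmax 0.0813 90 (array([ 417.1, -242.5]), array([21.8, 21. ]), 21.7)
small scn zmax 0.0792 107 (array([ 419.8, -245.7]), array([23. , 21.4]), 47.6)
drop top zmax 0.0923 30 (array([ 426.8, -381.9]), array([11.1,  9.9]), 46.6)
drop scn zmax 0.0898 63 (array([ 429.8, -385.4]), array([13.3, 12.8]), 53.9)
pump top zmax 0.1001 97 (array([ 401.1, -113.8]), array([16.8, 38.3]), 86.2)
pump scn zmax 0.0978 95 (array([ 404.9, -114.5]), array([18.1, 37.8]), 70.0)
carton top zmax 0.0815 433 (array([ 546.6, -382. ]), array([36.9, 60.5]), 70.4)
carton scn zmax 0.0799 866 (array([ 549.7, -384.8]), array([35.9, 62. ]), 69.8)
therm top zmax 0.0380 991 (array([ 661.5, -186.8]), array([149. ,  37.7]), 73.3)
therm scn zmax 0.0361 1808 (array([ 664.6, -189.6]), array([150.2,  36.8]), 73.2)
ring top zmax 0.0377 86 (array([ 537.2, -114. ]), array([58.4, 59.7]), 1.9)
ring scn zmax 0.0350 176 (array([ 539.4, -116.3]), array([61.2, 60.8]), 72.4)

[... 988 characters left out ...]
846 0.26983772] (array([540.8, 275.1]), array([187.8, 157.5]), 77.8) [1185 1775  886  147   69  141  169  604  746  151   49   76  204  131
   13    0    0    0    0]
cradle scn [0.56841846 0.26983772] (array([537. , 273.7]), array([190.2, 148.9]), 77.6) [658 845 291 164 173 252 156 481 397 102 110 111 222  36   0   0   0   0
   0]
tray top [0.50534181 0.2683166 ] (array([492.2, 270.9]), array([389.1, 397.8]), 1.0) [7229 6121 3186  712  298  776  793  933  816  152   49   76  204  131
   13    0    0    0    0]
tray scn [0.50534181 0.2683166 ] (array([508.6, 264.5]), array([373.2, 235.9]), 77.5) [3315 2614 1097  580  602  999  527  639  412  102  110  111  222   36
    0    0    0    0    0]
```

```bash
cat > go.py <<'E'
# usage: go.py x y z psi  (m, deg): remaining move in tool axes, in row units
import sys
from h import *
s=readout.observe();R=cv2.Rodrigues(np.asarray(s['ee_rot']))[0]
psi=np.degrees(np.arctan2(R[1,0],R[0,0]))
x,y,z,p=map(float,sys.argv[1:5])
print('t %.1f'%s['clock'],'pos',np.round(s['position'],4),'psi %.1f'%psi,'tilt',np.round(R[:,2],3),'F',np.round(s['force'],1),'w %.3f'%s['width'],'g %.1f'%s['gripper_force'])
print('units xyz',np.round(R.T@(np.array([x,y,z])-s['position'])/.04,2),'turn units %.2f'%(-(p-psi)/4))
E
python3 -m creep '[[0,0,0,-1,0.85],[0,0,0,-1,0.85],[0,0,0,-1,0.85],[0,0,0,-1,0.85],[0,0,0,-1,0.85],[0,0,0,-1,0.85],[0,0,0,-1,0.85],[0,0,0,-1,0.85],[0,0,0,-1,0.85],[0,0,0,-1,0.85],[0,0,0,-1,0.85],[0,0,0,-1,0.85]]' 25
python3 -m creep '[[0,0,0,-1,0.85],[0,0,0,-1,0.85],[0,0,0,-1,0.85],[0,0,0,0,0.85]]'
python3 go.py 0.5494 -0.260 0.2 73.3
```

```text
clock: 1.65
position: [0.1459, -0.6075, 0.2264]
ee_rot: [-2.697, -1.609, -0.0]
force: [0.5, 0.6, -0.6]
width: 0.851
gripper_force: 0.0
clock: 2.15
position: [0.1458, -0.6076, 0.2264]
ee_rot: [-2.517, -1.879, -0.0]
force: [0.1, 0.2, -0.5]
width: 0.852
gripper_force: 0.0
t 2.1 pos [ 0.1458 -0.6076  0.2264] psi 73.5 tilt [-0.     0.001 -1.   ] F [ 0.1  0.2 -0.5] w 0.852 g 0.0
units xyz [11.2   7.2   0.66] turn units 0.04
```

```bash
python3 -m creep '[[0.9,0.6,0,0,0.85],[0.9,0.6,0,0,0.85],[0.9,0.6,0,0,0.85],[0.9,0.6,0,0,0.85],[0.9,0.6,0,0,0.85],[0.9,0.6,0,0,0.85],[0.9,0.6,0,0,0.85],[0.9,0.6,0,0,0.85],[0.9,0.6,0.2,0,0.85],[0.9,0.6,0.2,0,0.85],[0.9,0.6,0.2,0,0.85],[0.9,0.6,0,0,0.85]]'
python3 -m creep '[[0.4,0,0,0,0.85],[0,0,0,0,0.85]]'
python3 go.py 0.5494 -0.260 0.026 73.3
cat > look.py <<'E'
# look.py name : wrist picture + tops of things near given xy from its own depth
import sys
from h import *
d=shot('wrist',sys.argv[1]);C=cloud(d).reshape(-1,3)
for i in range(2,len(sys.argv)-3,4):
    x,y,lo,r=map(float,sys.argv[i:i+4]);P=C[(np.hypot(C[:,0]-x,C[:,1]-y)<r)&(C[:,2]>lo)&(C[:,2]<.11)]
    if len(P): print(len(P),'zmax %.4f'%np.percentile(P[:,2],97),cv2.minAreaRect((P[:,:2]*1000).astype(np.float32)))
E
python3 look.py w1 .549 -.26 .08 .03 .418 -.244 .07 .03 .548 -.383 .07 .05 .663 -.188 .015 .1
```

```text
clock: 3.65
position: [0.5453, -0.2742, 0.2019]
ee_rot: [-2.518, -1.877, 0.001]
force: [-0.0, -0.5, 0.1]
width: 0.852
gripper_force: 0.0
clock: 3.9
position: [0.5493, -0.2587, 0.2026]
ee_rot: [-2.515, -1.881, 0.0]
force: [0.3, -0.5, -0.2]
width: 0.853
gripper_force: 0.0
t 3.9 pos [ 0.5493 -0.2587  0.2026] psi 73.6 tilt [-0.  0. -1.] F [ 0.3 -0.5 -0.2] w 0.853 g 0.0
units xyz [-0.03  0.01  4.42] turn units 0.07
1093 zmax 0.0892 ((548.0971069335938, -257.0585021972656), (30.134920120239258, 29.8687686920166), 73.66863250732422)
604 zmax 0.0792 ((417.09796142578125, -240.72763061523438), (21.89723014831543, 22.116182327270508), 84.21282196044922)
1702 zmax 0.0791 ((548.0783081054688, -376.7335510253906), (30.02166175842285, 60.67512130737305), 72.10380554199219)
6766 zmax 0.0358 ((661.4176025390625, -185.52352905273438), (150.4536590576172, 37.197349548339844), 73.44678497314453)
```

View pics/w1.png

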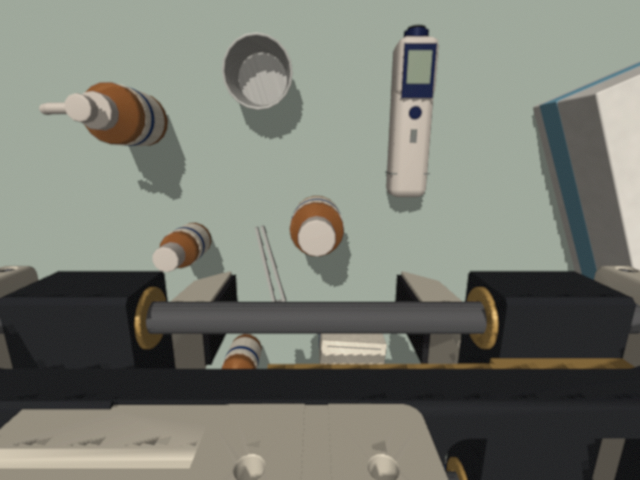

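The wrist view has the large bottle at (318,235), centred between the fingers. The thermometer is display up at (413,110) and no neighbour is in the way. I'll go down now.

```bash
python3 -m creep '[[0,0,1,0,0.85],[0,0,1,0,0.85],[0,0,1,0,0.85],[0,0,0.7,0,0.85],[0,0,0.5,0,0.85],[0,0,0.2,0,0.85],[0,0,0,0,0.85],[0,0,0,0,0.4],[0,0,0,0,0.4],[0,0,0,0,0.4],[0,0,0,0,0.4]]' 25
python3 go.py 0.432 0.183 0.20 73.6
```

```text
clock: 5.32
position: [0.5496, -0.26, 0.0272]
ee_rot: [2.517, 1.879, 0.0]
force: [-1.1, 0.3, 2.6]
width: 0.541
gripper_force: 25.0
t 5.3 pos [ 0.5496 -0.26    0.0272] psi 73.5 tilt [ 0.001 -0.    -1.   ] F [-1.1  0.3  2.6] w 0.541 g 25.0
units xyz [ 9.78 -5.96 -4.33] turn units -0.02
```

```bash
python3 -m creep '[[0,0,-0.3,0,0.4],[0,0,-0.8,0,0.4],[0,0,-1,0,0.4],[0,0,-1,0,0.4],[0.4,-0.24,-0.7,0,0.4],[0.8,-0.48,-0.2,0,0.4],[0.85,-0.52,0,0,0.4],[0.85,-0.52,0,0,0.4],[0.85,-0.52,0,0,0.4],[0.85,-0.52,0,0,0.4],[0.85,-0.52,0,0,0.4],[0.85,-0.52,0,0,0.4]]'
python3 -m creep '[[0.85,-0.52,0,0,0.4],[0.85,-0.52,0,0,0.4],[0.85,-0.52,0,0,0.4],[0.6,-0.3,0,0,0.4],[0.3,-0.1,0,0,0.4],[0,0,0,0,0.4],[0,0,0,0,0.4]]'
python3 go.py 0.432 0.183 0.05 73.6
cat > tray.py <<'E'
import sys
from h import *
d=shot('wrist',sys.argv[1]);C=cloud(d).reshape(-1,3)
P=C[(C[:,0]>.3)&(C[:,0]<.75)&(C[:,1]>.05)&(C[:,1]<.5)]
print('floor med',np.median(P[(P[:,2]>.0)&(P[:,2]<.011)][:,2]))
for x,y,r in ((.432,.183,.046),(.474,.373,.04),(.453,.279,.056)):
    Q=P[(np.hypot(P[:,0]-x,P[:,1]-y)<r)]; Q2=Q[(Q[:,2]>.017)&(Q[:,2]<.03)]
    f=Q[np.hypot(Q[:,0]-x,Q[:,1]-y)<.018]
    if len(Q2)>5: print(len(Q2),'rim z',np.percentile(Q2[:,2],90),'floor',np.median(f[:,2]) if len(f) else None,cv2.minAreaRect((Q2[:,:2]*1000).astype(np.float32)))
E
python3 tray.py w2
```

```text
clock: 6.82
position: [0.473, 0.0266, 0.1874]
ee_rot: [2.517, 1.88, 0.0]
force: [0.4, 0.0, -1.5]
width: 0.539
gripper_force: 25.0
clock: 7.7
position: [0.4379, 0.1785, 0.1866]
ee_rot: [2.518, 1.878, -0.001]
force: [-0.3, -0.3, -2.0]
width: 0.542
gripper_force: 25.0
t 7.7 pos [0.4379 0.1785 0.1866] psi 73.4 tilt [-0.    -0.001 -1.   ] F [-0.3 -0.3 -2. ] w 0.542 g 25.0
units xyz [ 0.07 -0.17  3.42] turn units -0.05
floor med 0.0034707735947161478
573 rim z 0.022730277179963187 floor 0.24655043767030338 ((432.404052734375, 193.7745819091797), (59.309112548828125, 75.31576538085938), 81.46421813964844)
444 rim z 0.022679001350296178 floor 0.006848875058774129 ((466.5155944824219, 357.1691589355469), (20.444698333740234, 57.14306640625), 73.83013153076172)
1375 rim z 0.022818145905257204 floor 0.007023309387117427 ((446.4167175292969, 282.83056640625), (62.165775299072266, 97.092041015625), 77.79667663574219)
```

View pics/w2.png

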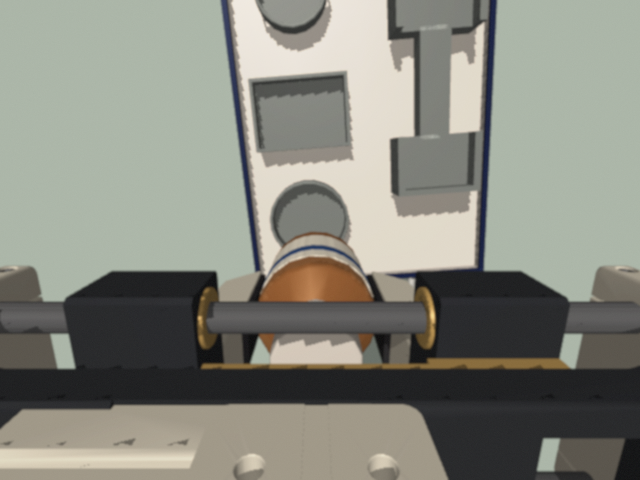

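The large cup shows at (310,215), partly behind the bottle. The cell is at (300,110) and both saddles are clear. I'll fit circles to the visible rims.

```bash
cat > fit.py <<'E'
import sys
from h import *
from scipy.optimize import least_squares
def circ(P,r,c0):
    f=lambda c:np.hypot(P[:,0]-c[0],P[:,1]-c[1])-r
    s=least_squares(f,c0,loss='soft_l1',f_scale=.001);return s.x,np.median(abs(s.fun))
out={}
for f in sys.argv[1:]:
    d=dict(np.load('pics/%s.npz'%f));C=cloud(d).reshape(-1,3)
    zt=.0222
    for n,x,y,r in (('large',.432,.183,.0365),('small',.474,.373,.0295)):
        k=np.hypot(C[:,0]-x,C[:,1]-y)
        P=C[(k<r+.016)&(k>r-.016)&(abs(C[:,2]-zt)<.0025)]
        print(f,n,len(P),*circ(P,r,(x,y)))
E
python3 fit.py w2 top0 scene0
```

```text
w2 large 534 [0.43112809 0.1857241 ] 0.0007277840105070141
w2 small 369 [0.47255203 0.3770993 ] 0.0007512107100961715
top0 large 111 [0.43149101 0.18363589] 0.0007874505655534603
top0 small 102 [0.47287771 0.37510643] 0.0006814755853827865
scene0 large 103 [0.43382687 0.1810798 ] 0.0010033374868815212
scene0 small 69 [0.47612308 0.37189274] 0.001154127354001274
```

```bash
python3 -m creep '[[0.08,-0.17,0.5,0,0.4],[0,0,1,0,0.4],[0,0,0.9,0,0.4],[0,0,0.6,0,0.4],[0,0,0.4,0,0.4],[0,0,0.22,0,0.4],[0,0,0.06,0,0.4],[0,0,0,0,0.4],[0,0,0,0,0.4]]'
python3 go.py 0.432 0.1835 0.0345 73.6
```

```text
clock: 8.88
position: [0.4324, 0.1851, 0.0401]
ee_rot: [2.517, 1.88, 0.002]
force: [-0.6, -0.1, -1.7]
width: 0.536
gripper_force: 25.0
t 8.9 pos [0.4324 0.1851 0.0401] psi 73.5 tilt [ 0.001  0.    -1.   ] F [-0.6 -0.1 -1.7] w 0.536 g 25.0
units xyz [-0.04  0.    0.14] turn units -0.02
```

```bash
python3 -m creep '[[0,0,0.05,0,0.4],[0,0,0.05,0,0.4],[0,0,0.03,0,0.4],[0,0,0.03,0,0.4],[0,0,0,0,0.4],[0,0,0,0,0.4]]'
```

```text
clock: 9.62
position: [0.432, 0.1849, 0.034]
ee_rot: [2.516, 1.879, 0.0]
force: [-5.0, -1.9, 17.1]
width: 0.539
gripper_force: 25.0
```

```bash
python3 -m creep '[[0,0,-0.03,0,0.4],[0,0,0,0,0.75],[0,0,0,0,0.75],[0,0,0,0,0.75],[0,0,-0.4,0,0.75],[0,0,-0.8,0,0.75],[0,0,-1,0,0.75],[0,0,-1,0,0.75],[0,0,-0.8,0,0.75],[0,0,0,0,0.75]]'
python3 go.py 0.418 -0.2435 0.19 73.6; python3 tray.py w3
```

```text
clock: 10.88
position: [0.4332, 0.1859, 0.1976]
ee_rot: [2.516, 1.879, 0.008]
force: [0.1, 0.3, -0.7]
width: 0.748
gripper_force: 0.0
t 10.9 pos [0.4332 0.1859 0.1976] psi 73.5 tilt [ 0.005  0.002 -1.   ] F [ 0.1  0.3 -0.7] w 0.748 g 0.0
units xyz [-10.4    2.68   0.17] turn units -0.02
floor med 0.0033796782386716073
765 rim z 0.02292475267529065 floor 0.0948117413722318 ((430.9156799316406, 186.2581024169922), (74.82147216796875, 74.68711853027344), 74.26924896240234)
498 rim z 0.02269666064354292 floor 0.0068858170908652205 ((468.4009094238281, 362.72509765625), (31.973112106323242, 60.60150909423828), 74.64535522460938)
1221 rim z 0.02280764754653475 floor 0.006930210302230233 ((446.4478759765625, 282.8243103027344), (62.141136169433594, 97.03641510009766), 77.76670837402344)
```

View pics/w3.png

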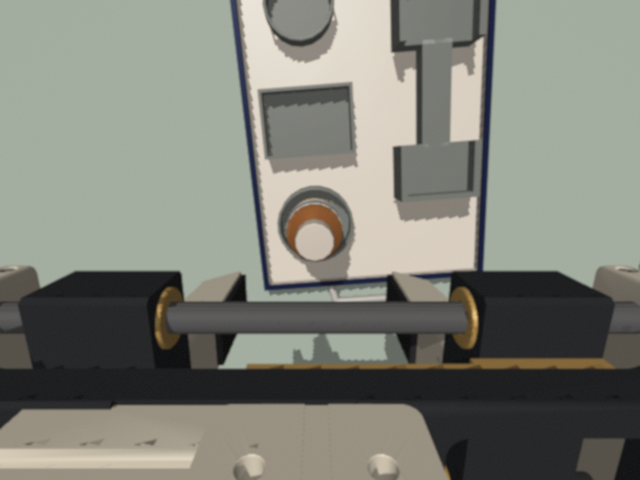

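The large bottle stands upright in its cup at (315,235), with its top at 95 mm, so it is fully home. Next is the small bottle.

```bash
python3 -m creep '[[-0.5,0.13,0,0,0.75],[-0.95,0.24,0,0,0.75],[-0.95,0.24,0,0,0.75],[-0.95,0.24,0,0,0.75],[-0.95,0.24,0,0,0.75],[-0.95,0.24,0,0,0.75],[-0.95,0.24,0,0,0.75],[-0.95,0.24,0,0,0.75],[-0.95,0.24,0,0,0.75],[-0.95,0.24,0,0,0.75],[-0.9,0.24,0,0,0.75],[-0.4,0.15,0,0,0.75]]'
python3 -m creep '[[0,0,0,0,0.75]]'
python3 look.py w4 .418 -.244 .07 .03
python3 go.py 0.418 -0.243 0.020 73.6
```

```text
clock: 12.42
position: [0.4162, -0.2441, 0.1935]
ee_rot: [-2.518, -1.876, 0.002]
force: [0.1, 0.9, -0.6]
width: 0.75
gripper_force: 0.0
clock: 12.55
position: [0.417, -0.2426, 0.1937]
ee_rot: [-2.517, -1.877, 0.0]
force: [-0.1, 0.6, -0.1]
width: 0.744
gripper_force: 0.0
604 zmax 0.0792 ((416.75396728515625, -240.78871154785156), (22.027830123901367, 21.609867095947266), 71.37590026855469)
t 12.6 pos [ 0.4172 -0.2414  0.1939] psi 73.5 tilt [-0.001  0.001 -1.   ] F [-0.6  0.7  0. ] w 0.751 g 0.0
units xyz [-0.04  0.04  4.35] turn units -0.02
```

```bash
python3 -m creep '[[0,0,1,0,0.75],[0,0,1,0,0.75],[0,0,1,0,0.75],[0,0,0.7,0,0.75],[0,0,0.45,0,0.75],[0,0,0.2,0,0.75],[0,0,0,0,0.75],[0,0,0,0,0.25],[0,0,0,0,0.25],[0,0,0,0,0.25],[0,0,0,0,0.25]]' 20
python3 -m creep '[[0,0,0,0,0.25],[0,0,-0.3,0,0.25],[0,0,-0.8,0,0.25],[0,0,-1,0,0.25],[0,0,-1,0,0.25],[0,0,-0.8,0,0.25],[0,0,-0.3,0,0.25],[0,0,0,0,0.25]]'
python3 go.py 0.474 0.375 0.185 73.6
```

```text
clock: 13.98
position: [0.4174, -0.2426, 0.0206]
ee_rot: [2.517, 1.879, 0.0]
force: [-0.5, 0.0, 2.5]
width: 0.385
gripper_force: 20.0
clock: 14.98
position: [0.4173, -0.2426, 0.1887]
ee_rot: [2.516, 1.879, 0.001]
force: [0.4, 0.6, -1.5]
width: 0.387
gripper_force: 20.0
t 15.0 pos [ 0.4173 -0.2426  0.1887] psi 73.5 tilt [ 0.001 -0.001 -1.   ] F [ 0.4  0.6 -1.5] w 0.387 g 20.0
units xyz [15.21 -3.03  0.08] turn units -0.03
```

```bash
python3 -m creep '[[0.5,-0.1,0,0,0.25],[0.95,-0.19,0,0,0.25],[0.95,-0.19,0,0,0.25],[0.95,-0.19,0,0,0.25],[0.95,-0.19,0,0,0.25],[0.95,-0.19,0,0,0.25],[0.95,-0.19,0,0,0.25],[0.95,-0.19,0,0,0.25],[0.95,-0.19,0,0,0.25],[0.95,-0.19,0,0,0.25],[0.95,-0.19,0,0,0.25],[0.95,-0.19,0,0,0.25]]'
python3 -m creep '[[0.95,-0.19,0,0,0.25],[0.95,-0.19,0,0,0.25],[0.95,-0.19,0,0,0.25],[0.7,-0.13,0,0,0.25],[0.6,-0.12,0,0,0.25],[0,0,0,0,0.25],[0,0,0,0,0.25]]'
python3 go.py 0.474 0.375 0.029 73.6
```

```text
clock: 16.48
position: [0.4568, 0.2031, 0.1866]
ee_rot: [-2.516, -1.879, 0.004]
force: [0.4, -0.6, -0.1]
width: 0.382
gripper_force: 20.0
clock: 17.35
position: [0.4729, 0.3697, 0.1869]
ee_rot: [2.517, 1.879, -0.004]
force: [-0.0, -0.3, -0.4]
width: 0.385
gripper_force: 20.0
t 17.4 pos [0.4729 0.3697 0.1869] psi 73.5 tilt [-0.002 -0.002 -1.   ] F [-0.  -0.3 -0.4] w 0.385 g 20.0
units xyz [ 0.15 -0.01  3.95] turn units -0.02
```

```bash
python3 -m creep '[[0.12,0,0.5,0,0.25],[0,0,1,0,0.25],[0,0,1,0,0.25],[0,0,0.7,0,0.25],[0,0,0.4,0,0.25],[0,0,0.2,0,0.25],[0,0,0.05,0,0.25],[0,0,0,0,0.25],[0,0,0,0,0.25]]'
python3 -m creep '[[0,0,0.05,0,0.25],[0,0,0.04,0,0.25],[0,0,0.03,0,0.25],[0,0,0,0,0.25],[0,0,0,0,0.25]]'
```

```text
clock: 18.48
position: [0.4751, 0.3758, 0.0351]
ee_rot: [-2.517, -1.88, -0.002]
force: [0.3, 0.4, -0.9]
width: 0.384
gripper_force: 20.0
clock: 19.1
position: [0.4747, 0.3755, 0.0295]
ee_rot: [-2.517, -1.88, 0.0]
force: [0.9, 0.1, -0.5]
width: 0.38
gripper_force: 20.0
```

```bash
python3 -m creep '[[0,0,0.03,0,0.25],[0,0,0.03,0,0.25],[0,0,0,0,0.25],[0,0,0,0,0.25]]'
```

```text
clock: 19.6
position: [0.4747, 0.3755, 0.0276]
ee_rot: [2.517, 1.88, 0.0]
force: [-1.5, -2.0, 5.1]
width: 0.387
gripper_force: 20.0
```

```bash
python3 -m creep '[[0,0,0,0,0.65],[0,0,0,0,0.65],[0,0,0,0,0.65],[0,0,-0.4,0,0.65],[0,0,-0.8,0,0.65],[0,0,-1,0,0.65],[0,0,-1,0,0.65],[0,0,-0.8,0,0.65],[-0.4,0,-0.4,0,0.9],[-0.6,0,0,0,0.9],[-0.4,0,0,0,0.9],[0,0,0,0,0.9]]'
python3 look.py w5 .474 .375 .07 .03
python3 go.py 0.548 -0.383 0.2 70.2
```

```text
clock: 21.1
position: [0.4586, 0.3198, 0.2029]
ee_rot: [2.518, 1.877, -0.002]
force: [-0.1, 0.1, -0.5]
width: 0.898
gripper_force: 0.0
655 zmax 0.0862 ((473.2709655761719, 377.0959777832031), (21.52288818359375, 22.138628005981445), 73.18484497070312)
t 21.1 pos [0.4587 0.3211 0.203 ] psi 73.5 tilt [-0. -0. -1.] F [-0.3  0.8  0.8] w 0.901 g 0.0
units xyz [-16.24   7.15   0.08] turn units 0.81
```

View pics/w5.png

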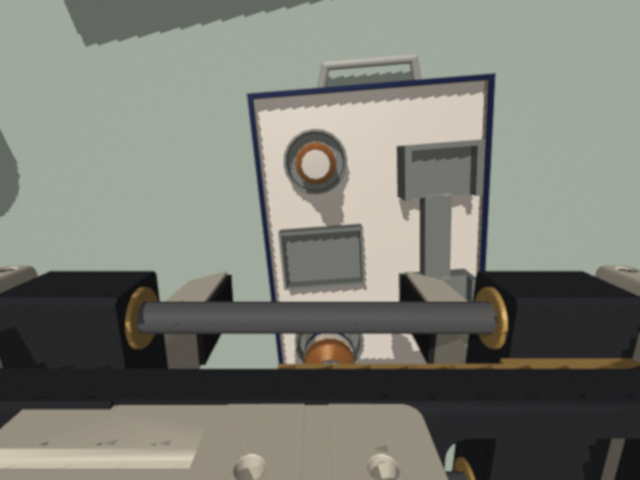

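The small bottle stands centred in its cup at (316,163), its top at 86 mm, so it is home. Now I'll go to the carton.

```bash
python3 -m creep '[[-0.5,0.22,0,0,0.92],[-0.9,0.4,0,0,0.92],[-0.95,0.42,0,0,0.92],[-0.95,0.42,0,0,0.92],[-0.95,0.42,0,0,0.92],[-0.95,0.42,0,0,0.92],[-0.95,0.42,0,0,0.92],[-0.95,0.42,0,0,0.92],[-0.95,0.42,0,0,0.92],[-0.95,0.42,0,0,0.92],[-0.95,0.42,0,0,0.92],[-0.95,0.42,0,0,0.92]]'
python3 -m creep '[[-0.95,0.42,0,0,0.92],[-0.9,0.4,0,0,0.92],[-0.5,0.2,0,0,0.92],[0,0,0,0.8,0.92],[0,0,0,0,0.92]]'
python3 look.py w6 .548 -.383 .07 .05 .663 -.188 .015 .1
python3 go.py 0.548 -0.383 0.032 70.2
```

```text
clock: 22.65
position: [0.5206, -0.1517, 0.2029]
ee_rot: [-2.516, -1.881, -0.001]
force: [0.9, -0.3, -0.4]
width: 0.919
gripper_force: 0.0
clock: 23.28
position: [0.5327, -0.2517, 0.2029]
ee_rot: [-2.567, -1.81, -0.001]
force: [-0.4, -0.1, -0.1]
width: 0.92
gripper_force: 0.0
1778 zmax 0.0791 ((548.8909912109375, -374.9823303222656), (25.384498596191406, 59.97578048706055), 69.78459167480469)
6893 zmax 0.0358 ((661.1848754882812, -185.41909790039062), (150.03530883789062, 36.90220260620117), 73.61027526855469)
t 23.3 pos [ 0.5327 -0.2515  0.203 ] psi 70.5 tilt [-0.     0.001 -1.   ] F [-0.1  0.3 -0.7] w 0.923 g 0.0
units xyz [-2.97  1.46  4.27] turn units 0.06
```

View pics/w6.png

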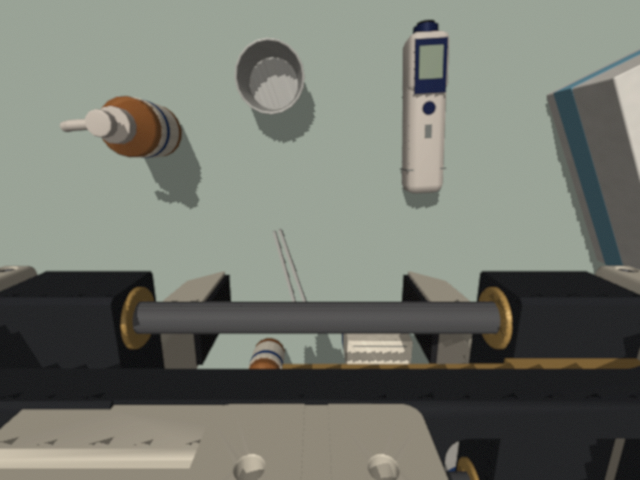

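The carton is at (375,345), ahead under the gripper and not yet reached. The dropper at (267,355) and pump at (130,130) are undisturbed.

```bash
python3 -m creep '[[-0.6,0.3,0,0,0.92],[-0.9,0.45,0,0,0.92],[-0.9,0.45,0,0,0.92],[-0.57,0.26,0,0,0.92],[0,0,0,0,0.92],[0,0,0,0,0.92]]'
python3 look.py w7 .548 -.383 .07 .05
python3 go.py 0.548 -0.383 0.032 70.2
```

```text
clock: 24.08
position: [0.5477, -0.3825, 0.2031]
ee_rot: [-2.566, -1.811, -0.001]
force: [1.0, 0.3, 0.0]
width: 0.923
gripper_force: 0.0
2995 zmax 0.0792 ((546.888427734375, -380.79638671875), (36.10508346557617, 60.24003219604492), 70.39774322509766)
t 24.1 pos [ 0.5478 -0.3823  0.2032] psi 70.5 tilt [ 0.     0.001 -1.   ] F [-0.9 -0.1 -0.1] w 0.919 g 0.0
units xyz [-0.02  0.01  4.28] turn units 0.06
```

```bash
python3 -m creep '[[0,0,1,0,0.92],[0,0,1,0,0.92],[0,0,1,0,0.92],[0,0,0.7,0,0.92],[0,0,0.4,0,0.92],[0,0,0.17,0,0.92],[0,0,0,0,0.92],[0,0,0,0,0.5],[0,0,0,0,0.5],[0,0,0,0,0.5],[0,0,0,0,0.5]]' 15
python3 -m creep '[[0,0,-0.3,0,0.5],[0,0,-0.8,0,0.5],[0,0,-1,0,0.5],[0,0,-1,0,0.5],[0,0,-0.8,0,0.5],[0,0,-0.3,0,0.5],[0,0,0,-1,0.5],[0,0,0,-0.85,0.5],[0,0,0,0,0.5]]'
python3 go.py 0.453 0.2795 0.2 77.8; python3 look.py w8 .548 -.383 .01 .05
```

```text
clock: 25.5
position: [0.5475, -0.3846, 0.0329]
ee_rot: [2.568, 1.808, 0.0]
force: [-0.2, -0.2, 4.6]
width: 0.656
gripper_force: 15.0
clock: 26.62
position: [0.5467, -0.3841, 0.1994]
ee_rot: [-2.446, -1.969, 0.001]
force: [-0.1, 0.0, -1.2]
width: 0.652
gripper_force: 15.0
t 26.6 pos [ 0.5467 -0.3841  0.1994] psi 77.7 tilt [-0.001  0.001 -1.   ] F [-0.1  0.  -1.2] w 0.652 g 15.0
units xyz [15.71 -5.83  0.  ] turn units -0.03
```

```bash
python3 -m creep '[[0.5,-0.19,0,0,0.5],[0.9,-0.33,0,0,0.5],[0.9,-0.33,0,0,0.5],[0.9,-0.33,0,0,0.5],[0.9,-0.33,0,0,0.5],[0.9,-0.33,0,0,0.5],[0.9,-0.33,0,0,0.5],[0.9,-0.33,0,0,0.5],[0.9,-0.33,0,0,0.5],[0.9,-0.33,0,0,0.5],[0.9,-0.33,0,0,0.5],[0.9,-0.33,0,0,0.5]]'
python3 -m creep '[[0.9,-0.33,0,0,0.5],[0.9,-0.34,0,0,0.5],[0.9,-0.34,0,0,0.5],[0.9,-0.34,0,0,0.5],[0.9,-0.34,0,0,0.5],[0.5,-0.19,0,0,0.5],[0.25,-0.1,0,0,0.5],[0,0,0,0,0.5],[0,0,0,0,0.5]]'
python3 go.py 0.453 0.2795 0.0399 77.8
```

```text
clock: 28.18
position: [0.4861, 0.0558, 0.2002]
ee_rot: [-2.448, -1.969, 0.0]
force: [0.3, -0.1, -0.5]
width: 0.65
gripper_force: 15.0
clock: 29.3
position: [0.4542, 0.2754, 0.2001]
ee_rot: [2.448, 1.968, -0.001]
force: [0.2, -0.2, -1.0]
width: 0.651
gripper_force: 15.0
t 29.3 pos [0.4542 0.2754 0.2001] psi 77.6 tilt [-0.    -0.001 -1.   ] F [ 0.2 -0.2 -1. ] w 0.651 g 15.0
units xyz [ 0.1  -0.05  4.01] turn units -0.05
```

```bash
python3 -m creep '[[0.1,-0.05,0.5,0,0.5],[0,0,1,0,0.5],[0,0,1,0,0.5],[0,0,0.7,0,0.5],[0,0,0.4,0,0.5],[0,0,0.2,0,0.5],[0,0,0.05,0,0.5],[0,0,0,0,0.5],[0,0,0,0,0.5]]'
python3 -m creep '[[0,0,0.05,0,0.5],[0,0,0.04,0,0.5],[0,0,0.03,0,0.5],[0,0,0,0,0.5],[0,0,0,0,0.5]]'
```

```text
clock: 30.42
position: [0.4532, 0.2814, 0.047]
ee_rot: [2.446, 1.971, 0.002]
force: [-0.1, 0.2, -0.8]
width: 0.655
gripper_force: 15.0
clock: 31.05
position: [0.4527, 0.2811, 0.0415]
ee_rot: [2.447, 1.971, -0.0]
force: [-0.1, 0.5, -1.2]
width: 0.657
gripper_force: 15.0
```

```bash
python3 -m creep '[[0,0,0.03,0,0.5],[0,0,0.02,0,0.5],[0,0,0,0,0.5],[0,0,0,0,0.5]]'
```

```text
clock: 31.55
position: [0.4527, 0.2811, 0.0398]
ee_rot: [2.446, 1.971, 0.0]
force: [-2.2, -1.7, 5.6]
width: 0.652
gripper_force: 15.0
```

```bash
python3 -m creep '[[0,0,0,0,0.88],[0,0,0,0,0.88],[0,0,0,0,0.88],[0,0,-0.4,0,0.88],[0,0,-0.8,0,0.88],[0,0,-1,0,0.88],[0,0,-1,0,0.88],[0,0,-0.8,0,0.88],[-0.4,0,-0.2,0,0.88],[-0.8,0,0,0.5,0.8],[-0.4,0,0,0.5,0.75],[0,0,0,0,0.75]]'
python3 look.py w9 .453 .28 .07 .045
python3 fit.py w9
python3 go.py 0.6625 -0.1875 0.2 73.5
```

```text
clock: 33.05
position: [0.4383, 0.2173, 0.2074]
ee_rot: [2.515, 1.881, -0.001]
force: [0.9, -0.1, 0.2]
width: 0.75
gripper_force: 0.0
3531 zmax 0.0863 ((451.49267578125, 284.3828125), (36.04319381713867, 60.22621154785156), 77.44437408447266)
w9 large 529 [0.43096762 0.18567286] 0.0008056833930285209
w9 small 715 [0.47251267 0.3773845 ] 0.0008259464987299264
t 33.1 pos [0.4385 0.2185 0.2075] psi 73.7 tilt [-0.  0. -1.] F [ 0.   0.3 -0.5] w 0.753 g 0.0
units xyz [-8.17  8.23  0.19] turn units 0.04
```

View pics/w9.png

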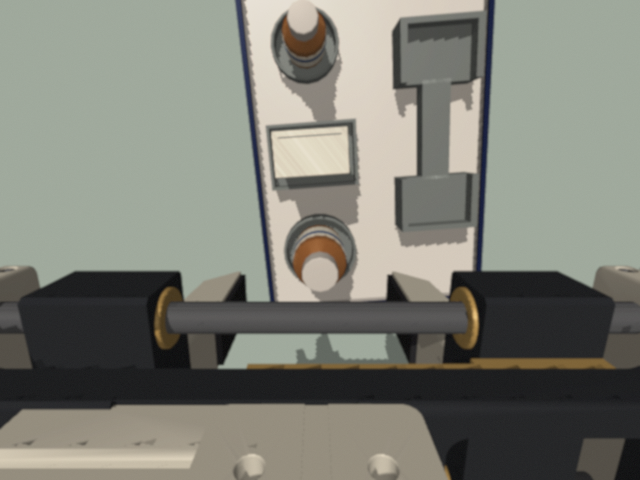

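The carton stands upright inside the cell at (313,155), its top at 86 mm, so it is home, and both bottles are upright. Before picking the thermometer I'll check the big box's clearance and the cradle position.

```bash
python3 - <<'E'
from h import *
T=dict(np.load('pics/top0.npz'));C=cloud(T).reshape(-1,3)
P=C[(C[:,0]>.72)&(C[:,0]<1)&(C[:,1]>-.45)&(C[:,1]<-.1)&(C[:,2]>.02)&(C[:,2]<.3)]
print('box',cv2.boxPoints(cv2.minAreaRect((P[:,:2]*1000).astype(np.float32))).round(),P[:,2].max())
for f in ('top0','scene0','w9','w5'):
    C=cloud(dict(np.load('pics/%s.npz'%f))).reshape(-1,3)
    u=np.array([.2113,.9774]);v=np.array([.9774,-.2113]);q=C[:,:2]-[.568,.2545];a,b=q@u,q@v
    k=(abs(a)<.12)&(abs(b)<.05)
    P=C[k&(C[:,2]>.032)&(C[:,2]<.045)];print(f,len(P),cv2.minAreaRect((P[:,:2]*1000).astype(np.float32)) if len(P)>5 else '', 'wall z',np.percentile(P[:,2],90),'rest z',np.median(C[(abs(a)<.03)&(abs(b)<.010)][:,2]))
E
python3 -m creep '[[-0.4,0.4,0,0,0.75],[-0.8,0.8,0,0,0.75],[-0.8,0.8,0,0,0.75],[-0.8,0.8,0,0,0.75],[-0.8,0.8,0,0,0.75],[-0.8,0.8,0,0,0.75],[-0.8,0.8,0,0,0.75],[-0.8,0.8,0,0,0.75],[-0.8,0.8,0,0,0.75],[-0.8,0.8,0,0,0.75],[-0.5,0.5,0,0,0.75],[0,0,0,0,0.75]]'
python3 look.py w10 .663 -.188 .015 .1
python3 go.py 0.6625 -0.1875 0.2 73.5
```

```text
box [[ 781. -210.]
 [ 804. -401.]
 [ 916. -388.]
 [ 893. -197.]] 0.0868624916379126
top0 440 ((570.5750732421875, 268.94287109375), (187.4102020263672, 72.80177307128906), 77.86305236816406) wall z 0.04078606316909794 rest z 0.02466160431312381
scene0 409 ((572.9213256835938, 266.0762939453125), (189.46240234375, 74.92729187011719), 77.79910278320312) wall z 0.038910080990623874 rest z 0.024071723213654916
w9 3068 ((570.1778564453125, 270.6766357421875), (186.71653747558594, 72.99212646484375), 77.75428009033203) wall z 0.03861819055681079 rest z 0.023761400215867645
w5 1428 ((573.3001708984375, 283.66729736328125), (159.20558166503906, 73.1524887084961), 77.88343048095703) wall z 0.03859443196743494 rest z 0.023778771587298936
clock: 34.6
position: [0.6597, -0.185, 0.2062]
ee_rot: [-2.516, -1.881, 0.001]
force: [-0.3, -0.8, -0.4]
width: 0.753
gripper_force: 0.0
4987 zmax 0.0359 ((661.585205078125, -184.78189086914062), (146.71189880371094, 36.00873565673828), 73.47537231445312)
t 34.6 pos [ 0.6592 -0.1828  0.2065] psi 73.7 tilt [-0.001  0.001 -1.   ] F [ 0.2  1.  -0.5] w 0.752 g 0.0
units xyz [-0.09  0.11  0.16] turn units 0.05
```

```bash
python3 -m creep '[[-0.08,0.09,0.7,0,0.75],[0,0,1,0,0.75],[0,0,1,0,0.75],[0,0,1,0,0.75],[0,0,0.7,0,0.75],[0,0,0.4,0,0.75],[0,0,0.15,0,0.75],[0,0,0,0,0.75],[0,0,0,0,0.75]]' 25
python3 go.py 0.662 -0.1865 0.006 73.5
```

```text
clock: 35.78
position: [0.662, -0.1873, 0.0108]
ee_rot: [2.513, 1.883, 0.002]
force: [-0.8, -0.9, -0.4]
width: 0.75
gripper_force: 0.0
t 35.8 pos [ 0.662  -0.1873  0.0108] psi 73.7 tilt [ 0.002 -0.    -1.   ] F [-0.8 -0.9 -0.4] w 0.750 g 0.0
units xyz [ 0.02 -0.01  0.12] turn units 0.05
```

```bash
python3 -m creep '[[0,0,0.12,0,0.75],[0,0,0,0,0.75],[0,0,0,0,0.2],[0,0,0,0,0.2],[0,0,0,0,0.2],[0,0,0,0,0.2],[0,0,0,0,0.2]]' 25
python3 -m creep '[[0,0,-0.3,0,0.2],[0,0,-0.6,0,0.2],[0,0,-1,0,0.2],[0,0,-1,0,0.2],[0,0,-1,0,0.2],[0,0,-0.6,0,0.2],[0,0,0,-1,0.2],[0,0,0,0,0.2]]'
python3 go.py 0.571 0.2685 0.18 77.8
```

```text
clock: 36.65
position: [0.6613, -0.1874, 0.0048]
ee_rot: [2.514, 1.884, 0.0]
force: [0.6, 0.7, 0.2]
width: 0.393
gripper_force: 25.0
clock: 37.65
position: [0.661, -0.1873, 0.1855]
ee_rot: [2.447, 1.97, 0.0]
force: [-0.0, -0.7, -2.2]
width: 0.391
gripper_force: 25.0
t 37.6 pos [ 0.661  -0.1873  0.1855] psi 77.7 tilt [ 0. -0. -1.] F [-0.  -0.7 -2.2] w 0.391 g 25.0
units xyz [10.65 -4.63  0.13] turn units -0.03
```

```bash
python3 -m creep '[[0.4,-0.17,0,0,0.2],[0.8,-0.35,0,0,0.2],[0.9,-0.4,0,0,0.2],[0.95,-0.41,0,0,0.2],[0.95,-0.41,0,0,0.2],[0.95,-0.41,0,0,0.2],[0.95,-0.41,0,0,0.2],[0.95,-0.41,0,0,0.2],[0.95,-0.41,0,0,0.2],[0.95,-0.41,0,0,0.2],[0.95,-0.41,0,0,0.2],[0.6,-0.26,0,0,0.2]]'
python3 -m creep '[[0.35,-0.17,0,0,0.2],[0,0,0,0,0.2],[0,0,0,0,0.2]]'
python3 go.py 0.571 0.2685 0.029 77.8; python3 look.py w11
```

```text
clock: 39.15
position: [0.5722, 0.257, 0.1846]
ee_rot: [-2.443, -1.973, 0.001]
force: [-0.0, 0.3, -2.1]
width: 0.394
gripper_force: 25.0
clock: 39.52
position: [0.5714, 0.2668, 0.1845]
ee_rot: [2.447, 1.968, -0.001]
force: [0.0, -0.8, -2.1]
width: 0.392
gripper_force: 25.0
t 39.5 pos [0.5714 0.2668 0.1845] psi 77.6 tilt [ 0.    -0.001 -1.   ] F [ 0.  -0.8 -2.1] w 0.392 g 25.0
units xyz [ 0.05 -0.02  3.89] turn units -0.05
```

View pics/w11.png

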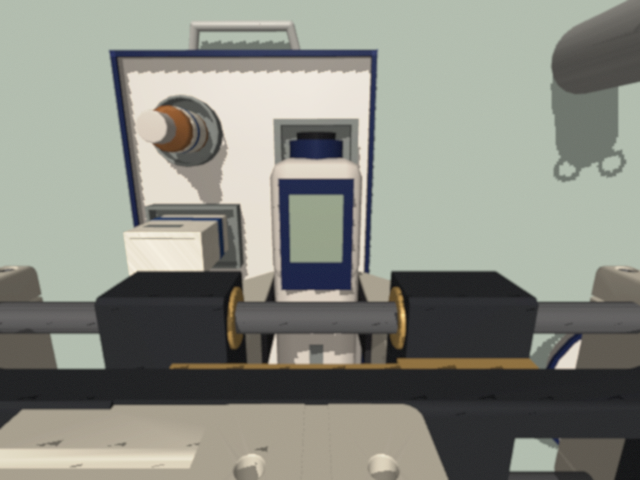

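The thermometer hangs level, display up at (316,230), lined up with the cradle pocket at (316,130). I'll lower it.

```bash
python3 -m creep '[[0.05,0,0.5,0,0.2],[0,0,1,0,0.2],[0,0,1,0,0.2],[0,0,0.65,0,0.2],[0,0,0.35,0,0.2],[0,0,0.15,0,0.2],[0,0,0.05,0,0.2],[0,0,0,0,0.2],[0,0,0,0,0.2]]'
python3 -m creep '[[0,0,0.05,0,0.2],[0,0,0.03,0,0.2],[0,0,0.03,0,0.2],[0,0,0,0,0.2],[0,0,0,0,0.2]]'
```

```text
clock: 40.7
position: [0.5718, 0.2706, 0.0375]
ee_rot: [2.446, 1.971, 0.002]
force: [0.2, -0.9, -2.1]
width: 0.391
gripper_force: 25.0
clock: 41.32
position: [0.5714, 0.2703, 0.0323]
ee_rot: [2.447, 1.971, -0.0]
force: [-0.6, 0.0, -1.1]
width: 0.39
gripper_force: 25.0
```

```bash
python3 -m creep '[[0,0,0.04,0,0.2],[0,0,0.03,0,0.2],[0,0,0.02,0,0.2],[0,0,0,0,0.2],[0,0,0,0,0.2]]'
```

```text
clock: 41.95
position: [0.5714, 0.2703, 0.0288]
ee_rot: [2.447, 1.971, -0.0]
force: [-0.9, -1.0, -0.7]
width: 0.389
gripper_force: 25.0
```

```bash
python3 -m creep '[[0,0,0.03,0,0.2],[0,0,0,0,0.2],[0,0,0,0,0.2]]'
```

```text
clock: 42.32
position: [0.5713, 0.2703, 0.0287]
ee_rot: [2.446, 1.97, 0.0]
force: [-3.8, -3.9, 12.1]
width: 0.395
gripper_force: 25.0
```

```bash
python3 -m creep '[[0,0,-0.01,0,0.6],[0,0,0,0,0.6],[0,0,0,0,0.6],[0,0,-0.3,0,0.6],[0,0,-0.7,0,0.6],[0,0,-1,0,0.6],[0,0,-1,0,0.6],[0,0,-1,0,0.6],[-0.6,0,-0.4,0,0.6],[-0.9,0,0,0,0.6],[-0.9,0,0,0,0.6],[-0.6,0,0,0,0.6]]'
python3 -m creep '[[-0.6,0,0,0,0.6],[0,0,0,0,0.6],[0,0,0,0,0.6]]'
python3 look.py w12 .571 .269 .05 .06 .571 .269 .03 .03 .432 .185 .085 .03 .453 .28 .07 .045 .474 .375 .075 .03
python3 - <<'E'
from h import *
d=shot('top','top1');C=cloud(d).reshape(-1,3)
for n,x,y,lo,r in (('therm',.571,.2685,.046,.1),('large',.432,.184,.085,.03),('small',.474,.375,.075,.03),('carton',.453,.28,.075,.045),('drop',.428,-.383,.084,.03),('pump',.403,-.114,.09,.04)):
    P=C[(np.hypot(C[:,0]-x,C[:,1]-y)<r)&(C[:,2]>lo)&(C[:,2]<.13)]
    if len(P):print(n,np.percentile(P[:,2],[10,97]).round(4),cv2.minAreaRect((P[:,:2]*1000).astype(np.float32)))
E
```

```text
clock: 43.82
position: [0.5456, 0.1512, 0.2048]
ee_rot: [2.447, 1.969, 0.0]
force: [0.9, -0.9, 1.9]
width: 0.601
gripper_force: 0.0
clock: 44.2
position: [0.5409, 0.1306, 0.2045]
ee_rot: [-2.446, -1.971, -0.002]
force: [0.0, 0.1, 0.5]
width: 0.601
gripper_force: 0.0
5647 zmax 0.0598 ((567.1691284179688, 261.6825866699219), (103.51041412353516, 35.94120788574219), 77.44173431396484)
3344 zmax 0.0595 ((569.18994140625, 269.6050109863281), (59.54365158081055, 35.93587875366211), 76.80826568603516)
1343 zmax 0.0963 ((431.3151550292969, 187.30740356445312), (29.998126983642578, 30.433547973632812), 62.44156265258789)
4836 zmax 0.0865 ((451.55767822265625, 284.0668029785156), (36.38181686401367, 61.22628402709961), 77.53288269042969)
therm [0.0524 0.0876] ((534.9815673828125, 294.76031494140625), (144.69375610351562, 49.21528625488281), 25.45392608642578)
small [0.08   0.0878] ((473.2468566894531, 374.3833923339844), (20.75063705444336, 22.113224029541016), 40.86164093017578)
carton [0.0829 0.0886] ((451.9351806640625, 282.2410583496094), (37.189205169677734, 60.035003662109375), 77.83525848388672)
drop [0.087  0.0935] ((426.4601745605469, -382.1340637207031), (11.572940826416016, 10.816822052001953), 28.276744842529297)
pump [0.0939 0.1007] ((400.153564453125, -113.87840270996094), (17.456912994384766, 40.161407470703125), 86.42223358154297)
```

View pics/w12.png

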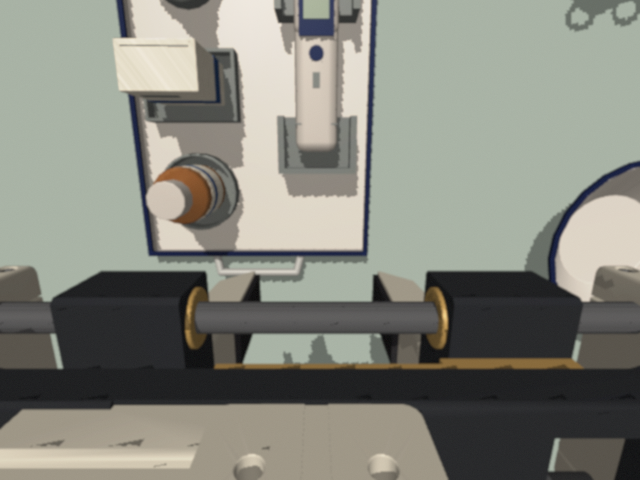

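View pics/top1.png

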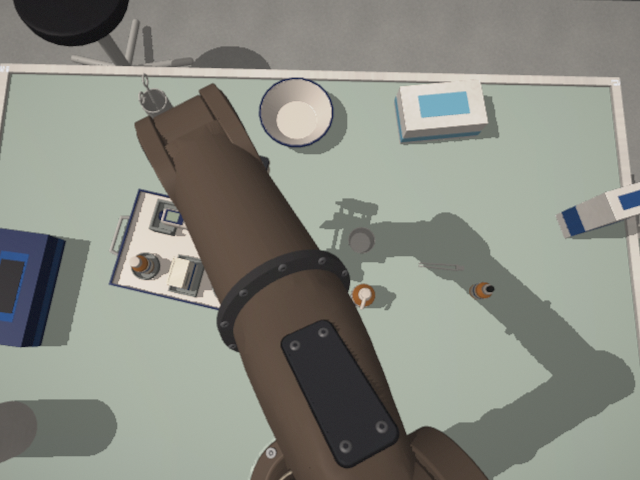

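The wrist view shows the thermometer display up in the cradle at (316,100), its top at 59 mm, so it is home. The large bottle (185,195) and carton (165,70) are upright in their holders. The top view shows the small bottle upright at (145,263), and the pump (363,294) and dropper (484,290) where they were.

```bash
python3 -c "from cell import sign_off; print(sign_off())"
```

```text
the job is handed in; nothing more can be done
None
```

The tray is packed and handed in at about 44 s: both screw-cap bottles, the carton and the thermometer (display up) are fully home in their holders, and the dropper and pump bottles were left where they stood.

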